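Load the test fixture and snap its lid shut

ROBOT

A 6-joint arm with a two-finger parallel gripper is mounted at the origin on a cart in front of the work surface, level with it; the furniture and walls round the work are solid. World frame = base frame: x ahead of the robot, y to its left, z up, the work surface at z = 0. Lengths are in m, angles in rad, forces in N, time in s.
With the tool pointing down it reaches from about 0.3 to 0.825 m from the base axis. Payload 5.4 kg.
Tool frame: the origin (TCP) lies on the centre line of the jaws, within the pads' length; the fingertips stand 11 mm ahead of it and the grasp point (between the pads) lies 8 mm behind it; z points along the fingers, y is the line along which they close (so a half turn about z gives the same grasp; the last joint's range is limited). The gripper opens to 92 mm and grips with 3 to 60 N. Pads are 20 mm wide; open, the fingers measure 128 mm over their backs; the gripper's body (75 mm by 189 mm) begins 69 mm behind the grasp point.
Start: joints at [-1.475, 0.158, 1.597, -0, 1.386, -0.21], TCP at [0.173, -0.548, 0.226] pointing down, gripper open.
Joint ranges: [-2.91, 2.91], [-0.94, 2.29], [0.18, 2.7], [-1.29, 4.43], [0.17, 2.64], [-3, 3]. Speed limits (rad/s): [2.57, 2.57, 3.14, 3.14, 3.14, 3.14].

INTERFACE

Orientations are given as a unit quaternion [w, x, y, z].
In Python, from cell import ctrl, viewer gives the robot as it stands.
- The arm moves only by the tool arm_command, never from a script. Its argument "increments" is text: rows parted by semicolons, each of 5 numbers parted by spaces: the opening, from -1 (shut) to 1 (fully open), so that 0 is half open, then the shift along the tool's x, y, z in cm, then the turn about the tool's z in rad. In form: gripper x y z yaw; .... A call has 1 to 20 rows; each row is the pose to reach, as a shift and turn from the pose commanded when the call began, along the tool's axes at that moment; what a row does not reach only later rows make up. A row lasts 1/8 s, in which the tool goes at most 62.5 mm and 10.7 degrees, less where a joint would pass 70% of its speed; a pose out of reach is approached as far as the arm can. A call with a gripper value outside its range is refused whole. The fingers move at their own pace and stop on an object; "squeeze" is the grip in N (left out, the last holds). Time passes only in rows, so rows that repeat a pose let the fingers close. It gives the time, the measured TCP pose, the force, the opening and the grip force at its end, in the units of the state.
- ctrl.observe(): the state, without advancing time (a new reading comes with each control period).
- viewer.grab_frame(name): name is "scene" or "top" or "wrist"; returns a dict with "color" (480x640x3 uint8, blue, green, red), "depth" (480x640 float32, m along the optical axis (not along the pixel's ray), 0 where there is no reading), "fx", "fy", "cx", "cy" (pixels), "k1" (the pictures are not rectified: a ray, as slopes to the right and down, at radius r is drawn at 1 + k1 r^2 times it, then the intrinsics apply), "R" (3x3) and "t" (3): a world point X has camera coordinates R X + t. Camera axes: x right, y down, z forward; pixel columns grow to the right and rows downward; lengths in m; the calibration is good to about 2 mm. A picture is of the moment at which its call begins.
- ctrl.sign_off(): hands the job in; it is judged then, once.
The state is a dict: "clock": time; "q": joint angles; "dq": joint speeds; "joint_efforts": joint torques, N m; "tcp_pos": TCP position; "eef_rot": TCP orientation; "force": force on the tool from outside, world axes, zero at the start; "moment": the same for the moment, N m; "gripper_width": finger opening in m; "gripper_force": force on a finger pad.
Only numpy, scipy, OpenCV 4.12 (cv2) and the standard library are available. Lean on these libraries where they do the work, as an engineer would, in place of code of your own. Each camera call takes 0.05 s, during which the arm holds its last target. There are 200 camera calls.

TASK

Put the power board into the nest of the open test fixture, the way round that brings its white connector strip to the hinge side, flat between the four corner locators. Then swing the sprung lid over and press its free edge down until the catch clicks and the lid stays shut by itself; feel for the click and stop there, as more than about 30 N of push bends the probes. Leave the other things on the bench where they are.

Things in the scene. Friction and masses are not known exactly. Their poses are not given: they have to be found in the camera images.
- fixture: Clamshell test fixture, fixed to the bench: black box 150 x 150 mm, 71 mm high, open on top, walls 8 mm thick, its lid on a hinge. Origin: centre of its underside; +x to the hinge side, -x to the catch side, y along the hinge, z up.
- nest (a point): Middle of the nest, 40 mm above the fixture's origin: top of a plate on springs (3 N to start, 1.2 N/mm, 6 mm travel) on which the board lies. Axes as the fixture's. Four white corner locators, inside 73 (x) x 103 mm (y), keep the board's corners; above 44 mm height they slope outward to 52 mm as a lead-in.
- lid_hinge (a point): Middle of the hinge axis, which runs along the fixture's y at x = +75, z = 76 mm in its frame. Turns with the lid: from here -x runs along the lid to its free edge, +z out of its outer face.
- lid (a joint): Angle of the lid, rad (noisy, about 0.01): 0 level, grows as it opens; starts at its stop, 1.75. Aluminium frame with clear plate, 150 x 150 x 8 mm, mid-plane through the hinge axis; four pressure fingers stand 34 mm out of its inner face. A spring (0.2 to 0.3 Nm) pushes it open all the way unless it is caught.
- catch (a point): Sprung hook with two rubber stops beside it, below the tab, at the middle of the fixture's -x wall (this point: on the wall, 40 mm up, fixed). Its height is set by slots: from set-up to set-up the click comes anywhere from 0 to 0.1 rad of lid angle. Push at the tab rises to 12 to 18 N, drops to about 5 at the click; 1 to 2 mm lower the stops. Caught, the lid stays at 0.00 to 0.08 rad.
- lid_tab (a point): Black pull tab on the lid's outer face at the middle of its free edge, 38 x 44 (along the hinge) x 6 mm; it covers 134 to 172 mm from the hinge axis. This point: on its outer face (its top when closed, 86 mm above the fixture's underside at 0 rad), 160 mm from the hinge axis, 10 mm off the lid's mid-plane.
- board: Green power board 70 x 100 x 3 mm, about 0.16 kg, with a finned aluminium heatsink and a white connector strip along one long edge. Origin: centre of its underside; x across the board towards the connector edge, y along it, z up. In the nest it lies with its x along the fixture's +x, origin over the fixture's origin, 40 mm above the fixture's underside.
- board_connector (a point): Top of the white connector strip (8 x 60 mm, 12 mm above the board's underside), at x = +29 mm in the board's frame; it must lie on the hinge side.
- board_heatsink (a point): Centre of the top of the heatsink, 46 (board x) x 30 (board y) x 25 mm, its top 28 mm above the board's underside, 4 mm to -x of the board's centre. Grasp it across its 30 mm width; the board beside it stays below 8 mm.
- phone_cover: Bystander: flat dark phone back, 68 x 138 x 6 mm, origin under its centre.
- flux_jar: Bystander: small jar with a black cap, 34 mm wide, 54 mm tall, origin under its centre.
- ipa_bottle: Bystander: white pump bottle with a blue top, 66 mm wide, 123 mm tall, origin under its centre.
- solder_spool: Bystander: small spool of solder with blue flanges, 49 x 83 x 32 mm, origin under its centre.

How it is judged:
By the outcome, as a careful person would: the job done as asked, in the order asked, and still so for the second after the job is handed in, with the robot touching nothing.
It also fails if it takes over 64 s, if anything falls off the work surface, if the arm or the gripper's body presses on something with over 40 N, if the wrist force passes 120 N, or if a joint passes its speed limit or range.

## Working session

There is one attempt and no reset: what is moved stays moved. The work goes in short steps, Python scripts to look and compute and a tool call to move; the robot and the scene stay as the last step left them, time stands still between calls to the robot, and variables do not carry over. Pictures are saved under pics/ and viewed, at most 10 in all, crops included, and the job is handed in when it is done.

Besides the shell and the picture viewer there is one more tool, called after "Request:" as name(argument=value, ...), one argument or row to a line, values as JSON. arm_command: Moves the arm, as the interface text tells. Its arguments: {"type":"object","properties":{"increments":{"type":"string"},"squeeze":{"type":"number"}},"required":["increments"]}

```bash
mkdir -p pics; ls
python3 - <<'E'
from cell import ctrl, viewer
import cv2,numpy as np,pickle
s=ctrl.observe(); print({k:np.round(v,3) for k,v in s.items()})
for n in ["scene","top"]:
    f=viewer.grab_frame(n); pickle.dump(f,open(f"pics/{n}0.pkl","wb")); cv2.imwrite(f"pics/{n}0.png",f["color"])
    print(n,f["fx"],f["cx"],f["cy"],f["k1"],np.round(f["R"],3).tolist(),np.round(-f["R"].T@f["t"],3))
E
```

```text
pics
{'clock': np.float64(0.0), 'q': array([-1.475,  0.159,  1.598,  0.   ,  1.386, -0.21 ]), 'dq': array([-0.002,  0.001,  0.   ,  0.   , -0.001,  0.001]), 'joint_efforts': array([-2.0000e-03, -3.8557e+01, -3.2211e+01,  7.0000e-02,  3.8000e-02,
       -0.0000e+00]), 'tcp_pos': array([ 0.173, -0.548,  0.225]), 'eef_rot': array([-0.001,  0.988,  0.152,  0.   ]), 'force': array([-1.201,  0.453,  0.416]), 'moment': array([0.017, 0.031, 0.002]), 'gripper_force': np.float64(0.0), 'gripper_width': np.float64(0.092)}
scene 495.5485016886633 319.4456165589606 243.62300625562077 -0.1414966771707341 [[-0.821, -0.57, 0.014], [-0.308, 0.423, -0.852], [0.48, -0.704, -0.524]] [0.03  0.791 0.605]
top 562.0181839986482 317.140724581174 242.77019078324923 -0.07139506335784361 [[-0.03, -1.0, 0.006], [-0.996, 0.029, -0.083], [0.083, -0.008, -0.997]] [0.4   0.071 1.243]
```

View pics/top0.png

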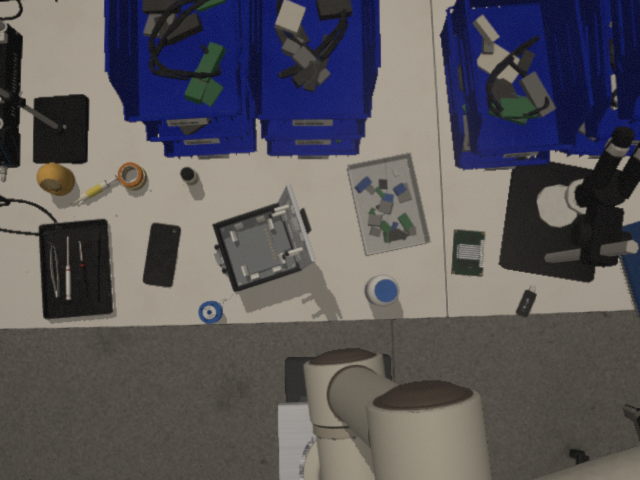

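View pics/scene0.png

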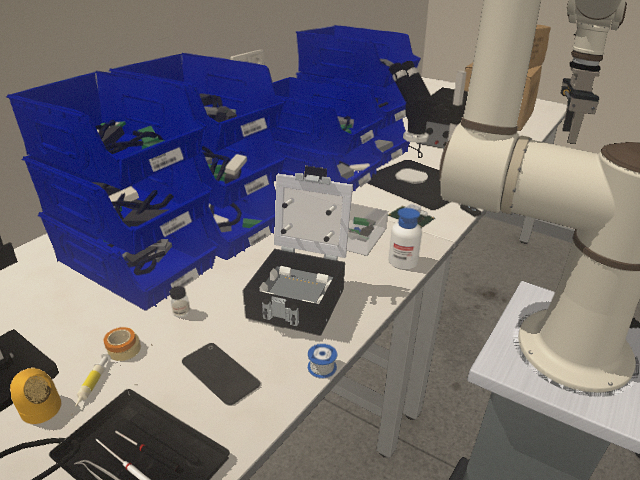

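The top view shows the fixture at about (262,248) with its lid standing open on the right (-y side), and the board at (468,253). The bottle is at (382,291), the spool at (210,311), the jar at (190,175) and the phone at (161,254). The scene view confirms that the lid is open and the catch faces the camera at (280,312).

```bash
cat > h.py <<'E'
import cv2,numpy as np,pickle
def ray(f,uv):
    K=np.array([[f["fx"],0,f["cx"]],[0,f["fy"],f["cy"]],[0,0,1]])
    p=cv2.undistortPoints(np.array(uv,float).reshape(-1,1,2),K,np.array([f["k1"],0,0,0.]))[:,0]
    return np.c_[p,np.ones(len(p))]
def onplane(f,uv,z):
    d=ray(f,uv)@f["R"]; c=-f["R"].T@f["t"]
    return c+d*((z-c[2])/d[:,2])[:,None]
def bydepth(f,uv):
    uv=np.array(uv).reshape(-1,2); D=f["depth"][uv[:,1].astype(int),uv[:,0].astype(int)]
    return (ray(f,uv)*D[:,None]-f["t"])@f["R"]
def project(f,X):
    K=np.array([[f["fx"],0,f["cx"]],[0,f["fy"],f["cy"]],[0,0,1]])
    return cv2.projectPoints(np.array(X,float).reshape(-1,3),cv2.Rodrigues(f["R"])[0],f["t"],K,np.array([f["k1"],0,0,0.]))[0][:,0]
def load(n): return pickle.load(open(f"pics/{n}.pkl","rb"))
E
python3 - <<'E'
from h import *
f=load("top0"); c=f["color"]
a=cv2.resize(c[220:285,440:500],None,fx=6,fy=6,interpolation=cv2.INTER_CUBIC)
b=cv2.resize(c[180:300,200:320],None,fx=3.25,fy=3.25,interpolation=cv2.INTER_CUBIC)
cv2.imwrite("pics/crop0.png",np.hstack([a[:390],b[:390]]))
hsv=cv2.cvtColor(c,cv2.COLOR_BGR2HSV)
roi=np.zeros(c.shape[:2],np.uint8); roi[220:285,440:500]=1
g=((hsv[...,0]>38)&(hsv[...,0]<90)&(hsv[...,1]>60)&(roi>0)).astype(np.uint8)
cs,_=cv2.findContours(g,cv2.RETR_EXTERNAL,cv2.CHAIN_APPROX_NONE)
k=max(cs,key=cv2.contourArea); print(cv2.minAreaRect(k))
X=onplane(f,cv2.convexHull(k)[:,0],0.003)
r=cv2.minAreaRect((X[:,:2]*1000).astype(np.float32)); print(r, cv2.boxPoints(r))
P=bydepth(f,[(u,v) for v in range(225,280) for u in range(445,495)])
top=P[(P[:,2]>0.022)&(P[:,2]<.035)]; print(len(top),top.mean(0),cv2.minAreaRect((top[:,:2]*1000).astype(np.float32)))
# connector: z 9..15mm
con=P[(P[:,2]>0.0095)&(P[:,2]<.016)]; print(len(con),con.mean(0))
E
```

```text
((476.5, 271.5), (1.4142135381698608, 0.0), 135.0)
((429.0632629394531, -291.3717041015625), (3.194024085998535, 0.0), 132.24473571777344) [[ 430.13693 -292.55396]
 [ 430.13693 -292.55396]
 [ 427.9896  -290.18945]
 [ 427.9896  -290.18945]]
182 [ 0.4736694  -0.26966368  0.02782366] ((473.1016540527344, -270.26263427734375), (47.031558990478516, 30.442626953125), 83.81735229492188)
154 [ 0.47059356 -0.28711666  0.01241611]
```

View pics/crop0.png

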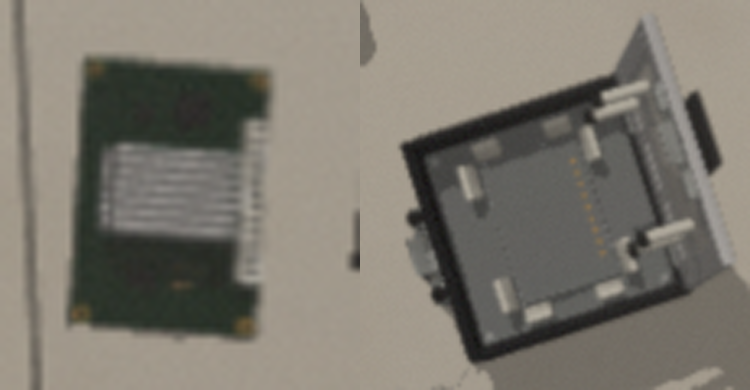

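The left crop shows the board with its white connector strip on the right edge (world -y) and its heatsink slightly left of centre. The right crop shows the fixture with its hinge also on the right, turned roughly 17° anticlockwise, and its four white locators. Next I'll measure both poses.

Run:
```python
from h import *
f=load("top0"); c=f["color"].astype(int)
roi=np.zeros(c.shape[:2],bool); roi[225:282,447:492]=1
m=((c.max(2)<95)&roi).astype(np.uint8)
m=cv2.morphologyEx(m,cv2.MORPH_CLOSE,np.ones((5,5)))
k=max(cv2.findContours(m,cv2.RETR_EXTERNAL,cv2.CHAIN_APPROX_NONE)[0],key=cv2.contourArea)
print("px",cv2.minAreaRect(k))
X=onplane(f,k[:,0],0.003); r=cv2.minAreaRect((X[:,:2]*1000).astype(np.float32)); print("board",r); print(cv2.boxPoints(r))
P=bydepth(f,[(u,v) for v in range(225,280) for u in range(445,495)])
def pca(T):
    q=T[:,:2]-T[:,:2].mean(0); w,v=np.linalg.eigh(q.T@q); return v[:,1]
top=P[(P[:,2]>0.022)&(P[:,2]<.035)]; v=pca(top); print("hs mean",top.mean(0),"long",v,np.degrees(np.arctan2(v[1],v[0])))
con=P[(P[:,2]>0.0095)&(P[:,2]<.016)&(P[:,1]<-.285)]; v=pca(con);print("conn",len(con),con.mean(0),np.degrees(np.arctan2(v[1],v[0])))
# fixture rim
uv=[(u,v) for v in range(185,300) for u in range(205,320)]
P=bydepth(f,uv); rim=P[(P[:,2]>.064)&(P[:,2]<.0745)]
print("rim",len(rim),rim[:,2].mean(),cv2.minAreaRect((rim[:,:2]*1000).astype(np.float32)))
# black rim by colour on plane .071
uv=np.array(uv);cc=f["color"][uv[:,1],uv[:,0]].max(1); s=(cc<45)&(P[:,2]>.055)&(P[:,2]<.08)
Y=onplane(f,uv[s],.071)*1000; r=cv2.minAreaRect(Y[:,:2].astype(np.float32)); print("rimcol",s.sum(),r);print(cv2.boxPoints(r))
np.save("pics/rim.npy",Y)
# nest floor
fl=P[(P[:,2]>.034)&(P[:,2]<.046)]; print("floor",len(fl),fl.mean(0))
lid=P[(P[:,2]>.09)]; print("lid",len(lid),lid.min(0),lid.max(0))
```

```text
px ((467.58624267578125, 252.53448486328125), (30.946504592895508, 44.68745803833008), 3.3664605617523193)
board ((471.9776306152344, -273.58038330078125), (69.6401596069336, 99.52513885498047), 83.56230163574219)
[[ 418.62473 -302.60138]
 [ 517.5223  -313.76044]
 [ 525.33057 -244.55939]
 [ 426.43298 -233.40033]]
hs mean [ 0.4736694  -0.26966368  0.02782366] long [0.08654109 0.99624828] 85.03535054783708
conn 95 [ 0.46855104 -0.30189935  0.01266767] 173.02746529140148
rim 903 0.06995600925221407 ((493.29168701171875, 195.28750610351562), (150.5938720703125, 157.85736083984375), 16.862131118774414)
rimcol 671 ((491.1741943359375, 194.15061950683594), (146.95201110839844, 151.81228637695312), 16.785907745361328)
[[398.90753 245.60284]
 [442.75037 100.2592 ]
 [583.44086 142.6984 ]
 [539.598   288.04205]]
floor 2656 [0.49395383 0.19140592 0.03845315]
lid 1679 [0.40010533 0.06715515 0.09020355] [0.59390995 0.15588229 1.24316935]
```

Request:
arm_command(
  increments="0.3 20.5 -22.7 3 -0.6; 0.3 20.5 -22.7 3 -0.6; 0.3 20.5 -22.7 3 -0.6; 0.3 20.5 -22.7 3 -0.6; 0.3 20.5 -22.7 3 -0.6; 0.3 20.5 -22.7 3 -0.6; 0.3 37 -17.5 7.6 -1.154; 0.3 37 -17.5 7.6 -1.154; 0.3 37 -17.5 7.6 -1.154; 0.3 37 -17.5 7.6 -1.154; 0.3 37 -17.5 7.6 -1.154; 0.3 37 -17.5 7.6 -1.154",
  squeeze=25,
)

```text
clock: 1.6
tcp_pos: [0.4724, -0.271, 0.1505]
eef_rot: [0.001, 0.746, 0.666, -0.0]
force: [-0.6, -1.0, -0.1]
gripper_width: 0.06
gripper_force: 0.0
```

```bash
cat >> h.py <<'E'
from scipy.spatial.transform import Rotation as Ro
def tool(s):
    q=s["eef_rot"]; return Ro.from_quat([q[1],q[2],q[3],q[0]]).as_matrix(), np.array(s["tcp_pos"])
def grab(n,name):
    from cell import viewer
    f=viewer.grab_frame(n); pickle.dump(f,open(f"pics/{name}.pkl","wb")); cv2.imwrite(f"pics/{name}.png",f["color"]); return f
E
python3 - <<'E'
from h import *
from cell import ctrl
f=grab("wrist","w1"); s=ctrl.observe(); R,t=tool(s)
print(np.round(t,4),np.round(R,3).tolist(),s["clock"])
c=-f["R"].T@f["t"]; print("cam in tool",R.T@(c-t),"axis in tool",(R.T@f["R"].T).round(3).tolist())
uv=np.array([(u,v) for v in range(0,480,2) for u in range(0,640,2)])
P=bydepth(f,uv); d=f["depth"][uv[:,1],uv[:,0]]; P=P[d>0]
top=P[(P[:,2]>.022)&(P[:,2]<.034)&(abs(P[:,0]-.473)<.06)&(abs(P[:,1]+.27)<.06)]
print("hs",len(top),top.mean(0),cv2.minAreaRect((top[:,:2]*1000).astype(np.float32)))
con=P[(P[:,2]>.009)&(P[:,2]<.016)&(P[:,1]<-.285)&(P[:,1]>-.33)&(abs(P[:,0]-.473)<.06)]
print("con",len(con),con.mean(0) if len(con) else 0)
E
```

```text
[ 0.4725 -0.2709  0.1507] [[0.113, 0.994, 0.001], [0.994, -0.113, -0.001], [-0.001, 0.001, -1.0]] 1.65
cam in tool [ 0.08065762  0.00048545 -0.15937214] axis in tool [[-0.001, -0.958, -0.287], [1.0, -0.001, -0.001], [0.0, -0.287, 0.958]]
hs 251 [ 0.47154037 -0.26946291  0.02822195] ((471.1095886230469, -270.7248229980469), (46.6055908203125, 28.53221893310547), 84.16468811035156)
con 170 [ 0.4669505  -0.30070669  0.01228179]
```

View pics/w1.png

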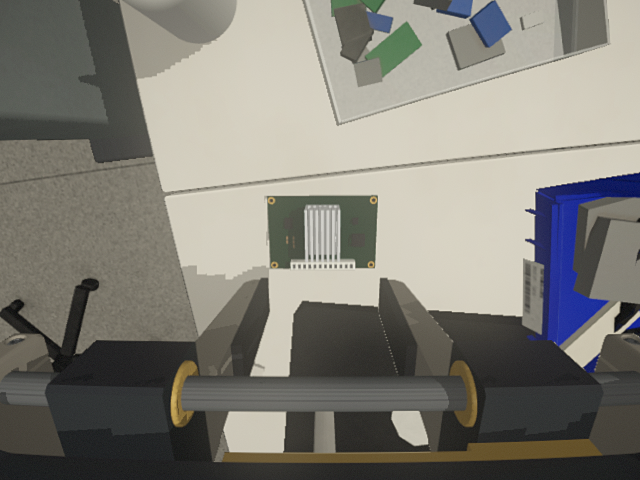

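The wrist view shows the board at (268–378, 196–268), with its fins vertical, its white connector at the bottom edge (tool -x side), and the fingers aligned to straddle the heatsink's 30 mm width.

Run:
```python
from h import *
from cell import ctrl
f=load("w1"); R,t=tool(ctrl.observe())
c=f["color"].astype(int); roi=np.zeros(c.shape[:2],bool); roi[180:285,250:395]=1
m=((c[...,1]-c[...,2]>8)&roi).astype(np.uint8); m=cv2.morphologyEx(m,cv2.MORPH_CLOSE,np.ones((5,5)))
k=max(cv2.findContours(m,cv2.RETR_EXTERNAL,cv2.CHAIN_APPROX_NONE)[0],key=cv2.contourArea)
print(cv2.boundingRect(k))
X=(onplane(f,k[:,0],.003)-t)@R*1000
print("board in tool mm",cv2.minAreaRect(X[:,:2].astype(np.float32)))
m=((c.min(2)>120)&roi).astype(np.uint8)
m[262:]=0
k=max(cv2.findContours(m,cv2.RETR_EXTERNAL,cv2.CHAIN_APPROX_NONE)[0],key=cv2.contourArea)
uv=np.array([(u,v) for v in range(200,275) for u in range(290,355)]);P=(bydepth(f,uv)-t)@R*1000
T=P[(t[2]*1000-P[:,2]>24)&(t[2]*1000-P[:,2]<32)]
print("hs tool",np.percentile(T,[1,50,99],axis=0).round(1), cv2.minAreaRect(T[:,:2].astype(np.float32)))
```

```text
(268, 196, 110, 72)
board in tool mm ((-2.9841365814208984, -0.6822013854980469), (99.32991790771484, 67.57423400878906), 89.33280944824219)
hs tool [[-22.7 -15.9 120.8]
 [  1.1  -1.  122.3]
 [ 23.2  13.7 125.9]] ((0.15201568603515625, -1.1699628829956055), (29.674720764160156, 46.536399841308594), 89.77715301513672)
```

Request:
arm_command(
  increments="0.3 0.05 -0.1 5 0; 0.3 0.05 -0.1 9 0; 0.3 0.05 -0.1 11.5 0; 0.3 0.05 -0.1 12.5 0; 0.3 0.05 -0.1 13 0; 0.3 0.05 -0.1 13 0; -0.6 0.05 -0.1 13 0; -0.6 0.05 -0.1 13 0; -0.6 0.05 -0.1 13 0; -0.6 0.05 -0.1 13 0; -0.6 0.05 -0.1 13 0",
  squeeze=25,
)

```text
clock: 3.02
tcp_pos: [0.4723, -0.2695, 0.0199]
eef_rot: [-0.0, 0.745, 0.667, -0.0]
force: [-1.3, 0.1, 3.1]
gripper_width: 0.0296
gripper_force: 25.0
```

Request:
arm_command(
  increments="-0.6 0 0 -3 0; -0.6 0 0 -8 0; -0.6 0 0 -14 0; -0.6 0 0 -20 0; -0.6 0 0 -26 0; -0.6 0 0 -31 0; -0.6 0 0 -34 0; -0.6 3 0 -34 0; -0.6 8 0 -34 0; -0.6 13 -0.6 -34 -0.06; -0.6 18 -1.2 -34 -0.13; -0.6 23 -1.6 -34 -0.2; -0.6 28 -2 -34 -0.25; -0.6 33 -2.4 -34 -0.3; -0.6 38 -2.8 -34 -0.36; -0.6 42 -3.1 -34 -0.404; -0.6 45 -3.4 -34 -0.404; -0.6 46.7 -3.4 -34 -0.404; -0.6 46.7 -3.4 -34 -0.404; -0.6 46.7 -3.4 -34 -0.404",
  squeeze=25,
)

```text
clock: 5.52
tcp_pos: [0.4904, 0.1975, 0.3594]
eef_rot: [0.0, 0.597, 0.802, -0.0]
force: [0.3, 0.2, -2.3]
gripper_width: 0.0297
gripper_force: 25.0
```

Run:
```python
from h import *
from cell import ctrl
f=grab("wrist","w2"); s=ctrl.observe(); R,t=tool(s); print(t.round(4),s["q"].round(2),s["gripper_width"],s["clock"])
```

```text
[0.4904 0.1974 0.3595] [ 0.15 -0.02  1.52 -0.    1.64 -0.14] 0.029783164926905237 5.575
```

View pics/w2.png

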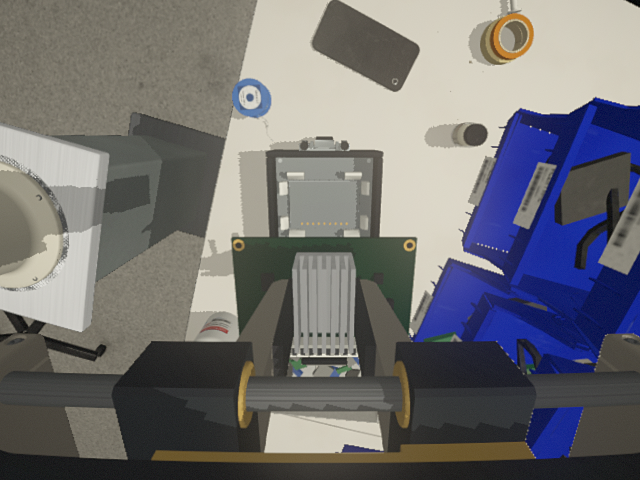

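The wrist view shows the fixture rim at (267–382, 150–240), well aligned, with the locators near (289,176), (351,176), (287,225) and (358,225). The held board's -x edge is at row 238, columns 233–415.

Run:
```python
from h import *
from cell import ctrl
f=load("w2"); R,t=tool(ctrl.observe()); c=f["color"].astype(int)
# rim: black pixels; edges
g=c.max(2)
roi=np.zeros(g.shape,np.uint8); roi[148:236,262:388]=1
m=((g<75)&(roi>0)).astype(np.uint8)
rows=range(170,230,4)
L=[];Rr=[];Li=[];Ri=[]
for v in rows:
    u=np.where(m[v])[0]; 
    a=u[u<320]; b=u[u>320]
    if len(a) and len(b): L.append((a.min()-.5,v)); Li.append((a.max(),v)); Rr.append((b.max()+.5,v)); Ri.append((b.min(),v))
T=[]
for u in range(270,300,3): 
    v=np.where(m[:,u])[0]; 
    if len(v): T.append((u,v.min()-.5))
for u in range(352,382,3):
    v=np.where(m[:,u])[0]
    if len(v): T.append((u,v.min()-.5))
def tl(p,z): return (onplane(f,p,z)-t)@R*1000
for n,p in (("L",L),("R",Rr),("T",T)):
    X=tl(p,.071); i=0 if n!="T" else 1
    k=np.polyfit(X[:,i],X[:,1-i],1); print(n,len(p),"other coord median",np.median(X[:,1-i]).round(1),"slope deg",np.degrees(np.arctan(k[0])).round(2))
    print(X[:,:2].round(1).tolist())
# locators: white blobs inside
hsv=cv2.cvtColor(f["color"],cv2.COLOR_BGR2HSV)
w=((g>165)&(hsv[...,1]<60)).astype(np.uint8); w[:,:272]=0; w[:,378:]=0; w[:158]=0; w[237:]=0
n,lab,st,ce=cv2.connectedComponentsWithStats(w)
for i in range(1,n):
    if st[i,4]>15: print(st[i],ce[i].round(1),tl([ce[i]],.052)[0].round(1), (bydepth(f,[ce[i]])[0]*1000).round(0))
# held board edge + corners, board top z: t.z-.0165
m=((c[...,1]-c[...,2]>8)).astype(np.uint8); m[:232]=0;m[300:]=0;m[:,:220]=0;m[:,430:]=0
E=[(u,np.where(m[:,u])[0].min()-.5) for u in range(250,405,10) if m[:,u].any()]
zb=t[2]-.0165
X=tl(E,zb);print("board edge x tool",X[:,0].round(1))
u=[np.where(m[v])[0] for v in (250,255,260)];print("y ends",[tl([(a.min()-.5,v),(a.max()+.5,v)],zb)[:,1].round(1).tolist() for a,v in zip(u,(250,255,260))])
cv2.imwrite("pics/crop2.png",cv2.resize(f["color"][140:260,225:425],None,fx=4,fy=4,interpolation=cv2.INTER_CUBIC))
```

```text
L 4 other coord median -72.5 slope deg -1.6
[[-15.9, -73.3], [-21.4, -72.2], [-26.9, -72.4], [-32.4, -72.7]]
R 4 other coord median 66.9 slope deg -27.99
[[-16.0, 65.2], [-21.4, 65.4], [-26.9, 68.4], [-32.4, 74.0]]
T 5 other coord median 3.6 slope deg -19.38
[[10.2, -70.1], [25.8, -65.5], [3.6, -62.5], [-23.5, 66.2], [-44.3, 71.1]]
[278 158   4   5  16] [279.5 160. ] [ 53.3 -58.5 307.5] [417. 230.  35.]
[287 172  17   7 108] [295.5 174.7] [ 33.8 -37.6 307.5] [445. 219.  53.]
[345 172  17   7 107] [352.5 174.8] [ 33.7  39.  307.5] [518. 241.  54.]
[279 181   9  15 119] [282.9 188.2] [ 15.8 -55.2 307.5] [433. 197.  52.]
[366 183   3  12  29] [367.2 188.9] [ 14.8  59.5 307.5] [543. 229.  52.]
[280 216   9  14 108] [284.1 222.7] [-32.5 -55.1 307.5] [447. 150.  50.]
[365 218   3  11  30] [366.1 223.4] [-33.5  59.6 307.5] [557. 182.  52.]
[289 230  16   7 110] [296.6 233. ] [-47.4 -37.9 307.5] [468. 140.  47.]
[344 230  16   7 106] [351.1 233.1] [-47.6  38.9 307.5] [542. 162.  48.]
board edge x tool [30.  30.  30.  30.  30.  30.  30.  30.  30.  30.  30.  30.  29.4 29.4
 29.4 29.4]
y ends [[-43.1, 49.8], [-29.7, 49.0], [-37.5, 49.2]]
```

View pics/crop2.png

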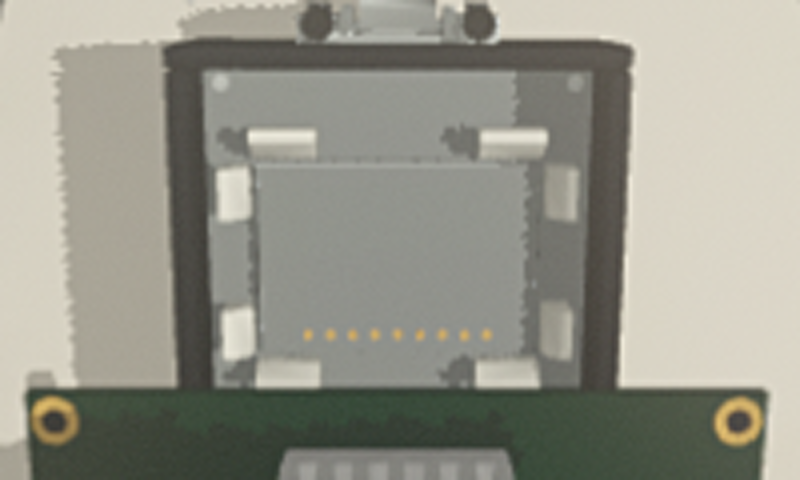

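The enlarged crop shows all eight locator blocks and the nest plate clear, with fixture, nest and board edges parallel to within about 0.2°. I still need the offset along x, so I'll compute that from the rim and the locator tops.

Run:
```python
from h import *
from cell import ctrl
f=load("w2"); R,t=tool(ctrl.observe())
def tl(p,z): return ((onplane(f,p,z)-t)@R*1000)[:,:2].round(1).tolist()
cr=lambda x,y:(225+(x+.5)/4-.5,140+(y+.5)/4-.5)
print("rim catch outer/inner",tl([cr(400,40),cr(250,43),cr(400,69)],.071))
print("rim L outer, R outer",tl([cr(166,60),cr(632,60),cr(180,385),cr(618,385)],.071))
print("rim L in, R in",tl([cr(204,80),cr(594,80),cr(212,370),cr(586,370)],.071))
print("board corners",tl([cr(27,392),cr(768,392)],t[2]-.0169))
uv=np.array([(u,v) for v in range(148,237) for u in range(262,388)]);Pw=bydepth(f,uv);P=(Pw-t)@R*1000;z=Pw[:,2]*1000
print("z hist",[(a,int(((z>a)&(z<a+2)).sum())) for a in range(30,76,2)])
s=(z>49.5)&(z<54)&(abs(P[:,1])<66)
im=np.zeros((480,640),np.uint8); im[uv[s][:,1],uv[s][:,0]]=1
n,lab,st,ce=cv2.connectedComponentsWithStats(im)
for i in range(1,n):
    if st[i,4]>12:
        k=lab[uv[:,1],uv[:,0]]==i; print(st[i,4],np.percentile(P[k],[5,50,95],axis=0)[:,:2].round(1).tolist(),z[k].mean().round(1))
k=(z>66)&(z<74); print("rim depth",np.percentile(P[k],[1,50,99],axis=0).round(1)[:,:2].tolist(), z[k].mean())
pl=(z>36)&(z<43)&(abs(P[:,1])<60); print("plate",np.percentile(P[pl],[1,99],axis=0).round(1).tolist(),np.median(z[pl]))
```

```text
rim catch outer/inner [[67.1, 1.5], [66.3, -46.0], [58.2, 1.5]]
rim L outer, R outer [[61.1, -72.9], [61.1, 75.2], [-46.2, -73.1], [-46.2, 75.4]]
rim L in, R in [[54.9, -61.0], [54.8, 63.3], [-40.9, -62.0], [-41.0, 64.4]]
board corners [[29.8, -49.3], [29.8, 50.0]]
z hist [(30, 1), (32, 355), (34, 2392), (36, 537), (38, 929), (40, 2372), (42, 240), (44, 155), (46, 193), (48, 200), (50, 239), (52, 256), (54, 64), (56, 38), (58, 51), (60, 52), (62, 31), (64, 56), (66, 54), (68, 257), (70, 1240), (72, 291), (74, 2)]
71 [[30.6, -48.4], [33.6, -38.2], [36.2, -27.7]] 51.9
73 [[30.6, 29.0], [33.5, 39.7], [36.2, 49.6]] 51.9
55 [[8.6, -60.4], [16.0, -57.7], [22.7, -55.0]] 51.9
55 [[7.5, 56.4], [15.8, 58.8], [22.6, 61.4]] 52.0
50 [[-41.7, -59.9], [-34.4, -57.7], [-25.9, -54.2]] 51.6
48 [[-41.5, 55.9], [-33.8, 58.1], [-25.9, 60.9]] 51.8
39 [[-51.9, -47.7], [-50.8, -39.0], [-49.4, -28.8]] 51.3
38 [[-52.0, 30.2], [-50.9, 38.9], [-49.4, 49.1]] 51.1
rim depth [[-44.9, -74.2], [48.6, 0.7], [65.6, 75.2]] 70.93376722015032
plate [[-50.0, -54.9, 316.9], [54.2, 54.0, 323.4]] 40.40073753365989
```

Request:
arm_command(
  increments="-0.6 -0.3 0.04 -0 0; -0.6 -0.3 0.04 5 0; -0.6 -0.3 0.04 10 0; -0.6 -0.3 0.04 15 0; -0.6 -0.3 0.04 19 0; -0.6 -0.3 0.04 21 0; -0.6 -0.3 0.04 22 0; -0.6 -0.3 0.04 22 0; -0.6 -0.3 0.04 22 0",
)

```text
clock: 6.7
tcp_pos: [0.4925, 0.1957, 0.141]
eef_rot: [0.001, 0.596, 0.803, 0.001]
force: [0.2, -1.0, -0.8]
gripper_width: 0.0298
gripper_force: 25.0
```

Run:
```python
from h import *
from cell import ctrl
f=grab("wrist","w3"); s=ctrl.observe(); R,t=tool(s); print(t.round(4),s["clock"],s["gripper_width"])
cv2.imwrite("pics/crop3.png",f["color"][:320,80:560]);print(project(f,[(t+R@np.array([x,y,0])/1000)*[1,1,0]+[0,0,z] for x,y,z in((70,-75,.071),(70,75,.071),(62,0,.071),(30,-50,t[2]-.017))]).round(0))
```

```text
[0.4925 0.1958 0.141 ] 6.75 0.02994223168883932
[[208. 156.]
 [438. 156.]
 [323. 168.]
 [230. 237.]]
```

View pics/crop3.png

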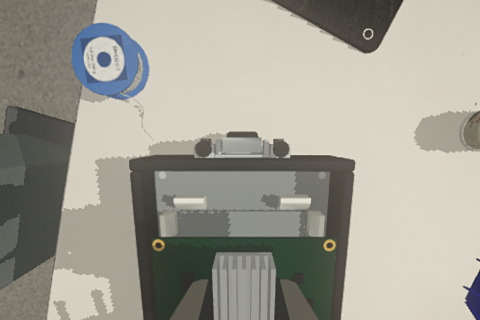

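This nearer view shows the catch wall's outer edge at row 157 and inner edge at row 171, the rim sides at columns 211 and 434, the board edge at row 237, and the two catch-side locators at row 202.

Run:
```python
from h import *
from cell import ctrl
f=load("w3"); R,t=tool(ctrl.observe()); g=f["color"].max(2).astype(int); c=f["color"].astype(int)
tl=lambda p,z:((onplane(f,p,z)-t)@R*1000)[:,:2]
def edge(prof,lo,sign):  # strongest gradient
    d=np.diff(prof.astype(float))*sign; i=d.argmax(); return lo+i+.5
out=[(u,edge(g[148:163,u],148,-1)) for u in list(range(225,268,6))+list(range(378,425,6))]
inn=[(u,edge(g[163:180,u],163,1)) for u in list(range(245,400,8))]
Lo=[(edge(g[v,200:225],200,-1),v) for v in range(185,230,6)]; Ro_=[(edge(g[v,420:445],420,1),v) for v in range(185,230,6)]
Li=[(edge(g[v,220:245],220,1),v) for v in range(185,230,6)]; Ri=[(edge(g[v,400:425],400,-1),v) for v in range(185,230,6)]
for n,p,i in(("out",out,0),("in",inn,0),("L",Lo,1),("R",Ro_,1),("Li",Li,1),("Ri",Ri,1)):
    X=tl(p,.071); print(n,np.median(X[:,i]).round(2),"slope deg",np.degrees(np.polyfit(X[:,1-i],X[:,i],1)[0]).round(2))
be=[(u,edge(g[225:245,u],225,-1)) for u in range(250,400,8)]
X=tl(be,t[2]-.0169);print("board edge x",np.median(X[:,0]).round(2),"deg",np.degrees(np.polyfit(X[:,1],X[:,0],1)[0]).round(2))
zt=t[2]-.0169
Q=tl([(edge((c[...,1]-c[...,2])[v,222:242],222,1),v) for v in range(242,262,4)],zt); print("board L",Q[:,1].round(1))
Q=tl([(edge((c[...,1]-c[...,2])[v,408:432],408,-1),v) for v in range(242,262,4)],zt); print("board R",Q[:,1].round(1))
uv=np.array([(u,v) for v in range(190,236) for u in range(235,412)]);Pw=bydepth(f,uv);P=(Pw-t)@R*1000;z=Pw[:,2]*1000
s=(z>49.5)&(z<54); im=np.zeros((480,640),np.uint8); im[uv[s][:,1],uv[s][:,0]]=1
n,lab,st,ce=cv2.connectedComponentsWithStats(im)
for i in range(1,n):
    if st[i,4]>20:
        k=lab[uv[:,1],uv[:,0]]==i; print(st[i],np.percentile(P[k],[3,50,97],axis=0)[:,:2].round(1).tolist(),z[k].mean().round(1))
```

```text
out 70.6 slope deg -0.12
in 60.26 slope deg -0.34
L -75.43 slope deg -0.31
R 73.07 slope deg 0.72
Li -58.83 slope deg -3.48
Ri 56.87 slope deg 2.76
board edge x 30.24 deg -0.09
board L [-49.9 -47.4 -49.7 -49.9 -50.1]
board R [50.2 47.6 50.  50.2 50.3]
[253 198  32   9 235] [[33.3, -50.5], [36.7, -39.7], [38.9, -29.8]] 51.9
[360 198  31   9 250] [[32.9, 27.0], [36.2, 37.6], [38.7, 48.1]] 51.8
[239 215  11  21 181] [[11.1, -62.1], [18.4, -59.2], [25.8, -56.3]] 51.7
[394 215  11  21 179] [[10.8, 53.6], [18.3, 56.7], [25.6, 59.8]] 51.7
```

Request:
arm_command(
  increments="-0.6 -0.17 -0.13 1 0; -0.6 -0.17 -0.13 3 0; -0.6 -0.17 -0.13 4.5 0; -0.6 -0.17 -0.13 5.5 0; -0.6 -0.17 -0.13 5.9 0; -0.6 -0.17 -0.13 6 0; -0.6 -0.17 -0.13 6 0",
)

```text
clock: 7.62
tcp_pos: [0.4912, 0.1938, 0.0801]
eef_rot: [0.0, 0.596, 0.803, 0.0]
force: [-0.2, 0.2, -3.3]
gripper_width: 0.0301
gripper_force: 25.0
```

Run:
```python
from h import *
from cell import ctrl
f=grab("wrist","w4"); s=ctrl.observe(); R,t=tool(s); print(t.round(4),s["clock"],s["gripper_width"],s["force"].round(1))
d=(t-[.4925,.1958,.141])@R*1000; print("moved in tool mm",d.round(2), "(axes z tilt)",R[:,2].round(4))
uv=np.array([(u,v) for v in range(130,236) for u in range(200,440)]);Pw=bydepth(f,uv);P=(Pw-t)@R*1000;z=Pw[:,2]*1000
s=(z>49.5)&(z<54); im=np.zeros((480,640),np.uint8); im[uv[s][:,1],uv[s][:,0]]=1
n,lab,st,ce=cv2.connectedComponentsWithStats(im)
for i in range(1,n):
    if st[i,4]>20:
        k=lab[uv[:,1],uv[:,0]]==i; print(st[i],np.percentile(P[k],[3,50,97],axis=0)[:,:2].round(1).tolist(),z[k].mean().round(1))
cv2.imwrite("pics/crop4.png",cv2.resize(f["color"][120:270,190:450],None,fx=3,fy=3))
```

```text
[0.4912 0.1938 0.0801] 7.675 0.030163648488514338 [-0.1 -0.2 -3.2]
moved in tool mm [-1.54 -1.91 60.85] (axes z tilt) [ 1.1e-03  2.0e-04 -1.0e+00]
[289 137  12  24 119] [[69.9, -18.2], [74.8, -16.1], [80.9, -13.6]] 51.0
[321 138  43  23 190] [[69.6, 0.4], [71.2, 16.5], [79.5, 20.1]] 52.1
[308 157  12   4  29] [[69.6, -7.7], [70.6, -5.4], [71.2, -2.7]] 53.1
[200 180  10  56 168] [[28.9, -66.4], [43.8, -66.0], [58.6, -65.5]] 51.8
[235 213  41  11 406] [[34.6, -48.6], [38.1, -38.1], [40.4, -27.5]] 51.8
[374 213  41  12 400] [[34.4, 29.3], [37.9, 40.0], [40.3, 50.4]] 51.8
```

View pics/crop4.png

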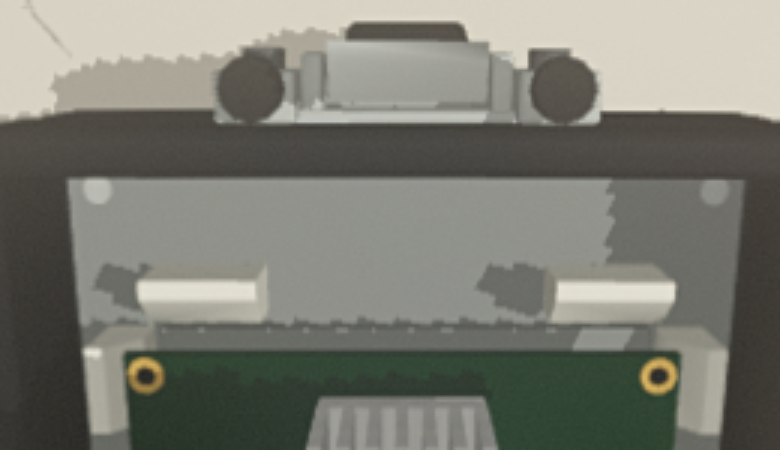

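This view shows the board edge, crop columns 125–680, sitting between the side locators and parallel to them. It needs only about +0.6 mm in y.

Request:
arm_command(
  increments="-0.6 0 0.06 0.3 0; -0.6 0 0.06 0.8 0; -0.6 0 0.06 1.2 0; -0.6 0 0.06 1.4 0; -0.6 0 0.06 1.4 0",
)

```text
clock: 8.3
tcp_pos: [0.4911, 0.1938, 0.0653]
eef_rot: [-0.0, 0.596, 0.803, -0.0]
force: [0.4, 0.9, -0.9]
gripper_width: 0.0298
gripper_force: 25.0
```

Request:
arm_command(
  increments="-0.6 0 0 0.2 0; -0.6 0 0 0.4 0; -0.6 0 0 0.5 0; -0.6 0 0 0.5 0",
)

```text
clock: 8.8
tcp_pos: [0.4912, 0.1939, 0.0605]
eef_rot: [-0.0, 0.596, 0.803, -0.0]
force: [-0.6, 0.4, -1.8]
gripper_width: 0.03
gripper_force: 25.0
```

Run:
```python
from h import *
from cell import ctrl
f=grab("wrist","w5"); s=ctrl.observe(); R,t=tool(s); print(t.round(4),s["force"].round(1),s["moment"].round(2))
uv=np.array([(u,v) for v in range(130,300) for u in range(200,440)]);Pw=bydepth(f,uv);P=(Pw-t)@R*1000;z=Pw[:,2]*1000
c=f["color"][uv[:,1],uv[:,0]].astype(int); b=(c[:,1]-c[:,2]>10)&(z<52)&(z>36)
A=np.c_[P[b][:,:2],np.ones(b.sum())]; k=np.linalg.lstsq(A,z[b],rcond=None)[0]; print("board top plane: slopes",k[:2].round(4),"z at centre",k[2].round(2),b.sum(),P[b].min(0).round(1),P[b].max(0).round(1))
s=(z>49.5)&(z<54); im=np.zeros((480,640),np.uint8); im[uv[s][:,1],uv[s][:,0]]=1
n,lab,st,ce=cv2.connectedComponentsWithStats(im)
for i in range(1,n):
    if st[i,4]>90:
        q=lab[uv[:,1],uv[:,0]]==i; print(st[i],np.percentile(P[q],[3,50,97],axis=0)[:,:2].round(1).tolist())
```

```text
[0.4913 0.1939 0.0606] [-1.4 -0.2 -1.1] [ 0.02 -0.13 -0.02]
board top plane: slopes [0.0039 0.0001] z at centre 43.92 5820 [ -7.3 -49.7  10.2] [29.9 50.1 19.1]
[284 137  84  27 494] [[69.4, -18.1], [71.3, 1.7], [80.4, 19.9]]
[226 221  45  13 484] [[34.6, -48.6], [38.2, -38.1], [40.5, -27.6]]
[379 221  46  13 486] [[34.4, 29.0], [37.8, 39.4], [40.2, 50.2]]
[207 245  17  32 392] [[11.2, -59.9], [19.6, -56.8], [27.3, -53.9]]
[428 246  12  32 307] [[10.9, 55.8], [18.6, 58.3], [26.9, 60.7]]
[295 255  58  45 916] [[-2.2, -12.8], [12.3, -1.3], [21.6, 12.7]]
```

Request:
arm_command(
  increments="-0.6 0 0.03 0.1 0; -0.6 0 0.03 0.1 0; -0.6 0 0.03 0.15 0; -0.6 0 0.03 0.15 0",
)

```text
clock: 9.35
tcp_pos: [0.4917, 0.194, 0.0593]
eef_rot: [0.0, 0.596, 0.803, 0.0]
force: [-0.1, 0.5, 1.2]
gripper_width: 0.0296
gripper_force: 25.0
```

Request:
arm_command(
  increments="-0.05 0 0 0 0; -0.05 0 0 0 0; -0.05 0 0 0 0; -0.05 0 0 -1 0; -0.05 0 0 -3 0; -0.05 0 0 -6 0; -0.05 0 0 -11 0; -0.05 0 0 -16 0; -0.05 0 0 -21 0; -0.05 0 0 -26 0; -0.05 0 0 -28 0; -0.05 0 0 -28 0",
)

```text
clock: 10.85
tcp_pos: [0.4924, 0.1941, 0.3417]
eef_rot: [0.002, 0.596, 0.803, 0.002]
force: [-0.2, 1.0, -0.1]
gripper_width: 0.0434
gripper_force: 0.0
```

Run:
```python
from h import *
from cell import ctrl
f=grab("wrist","w6"); s=ctrl.observe(); R,t=tool(s); print(t.round(4),s["force"].round(1),s["clock"])
uv=np.array([(u,v) for v in range(130,330) for u in range(200,440)]);Pw=bydepth(f,uv);P=(Pw-t)@R*1000;z=Pw[:,2]*1000
c=f["color"][uv[:,1],uv[:,0]].astype(int); b=(c[:,1]-c[:,2]>8)&(z<46)&(z>36)&(abs(P[:,1])<60)
A=np.c_[P[b][:,:2],np.ones(b.sum())]; k=np.linalg.lstsq(A,z[b],rcond=None)[0]; print("board top plane",k.round(4),b.sum(),P[b].min(0).round(1),P[b].max(0).round(1))
cv2.imwrite("pics/crop6.png",cv2.resize(f["color"][140:340,210:450],None,fx=3,fy=3))
# lid: points above 150mm behind
```

```text
[0.4917 0.194  0.3396] [-0.5 -0.3 -1.9] 10.9
board top plane [ 3.00000e-04 -1.00000e-03  4.34848e+01] 1763 [-39.5 -50.2 293.6] [ 29.1  47.6 299.4]
```

View pics/crop6.png

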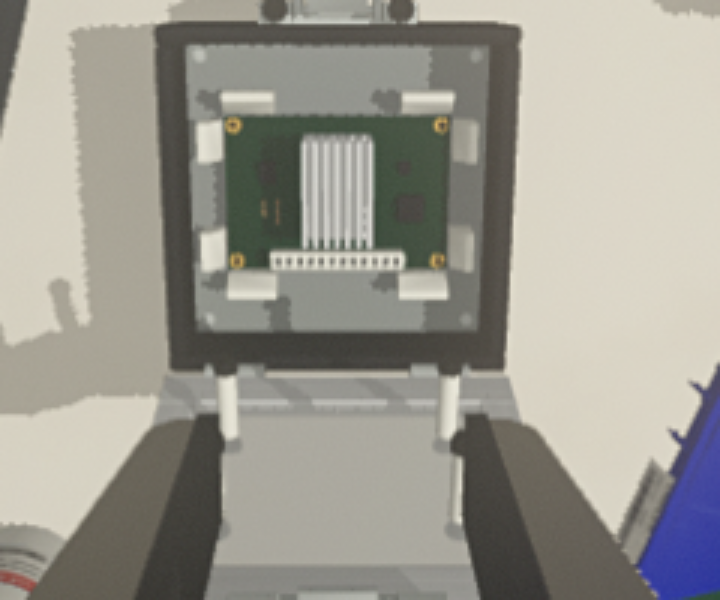

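The board is seated flat. Its top plane is at 43.5 mm with slopes below 0.001, it lies inside all eight locator blocks, and the white connector is on the hinge side. Next I'll move the closed fingers behind the lid tab.

Request:
arm_command(
  increments="-1 -4 0 0 0; -1 -9 0 0 0; -1 -13 0 0 0; -1 -14.6 0 0 0; -1 -14.6 0 0 0; -1 -14.6 0 4 0; -1 -14.6 0 8 0; -1 -14.6 0 10.3 0; -1 -14.6 0 10.3 0; -1 -14.6 0 10.3 0",
  squeeze=10,
)

```text
clock: 12.15
tcp_pos: [0.5342, 0.055, 0.2374]
eef_rot: [0.001, 0.596, 0.803, 0.001]
force: [1.2, 0.4, -0.8]
gripper_width: 0.0005
gripper_force: 0.0
```

Run:
```python
from h import *
from cell import ctrl
s=ctrl.observe(); R,t=tool(s); f=grab("top","t7")
print(t.round(4),s["gripper_width"],s["q"].round(2),((t-[.4929,.1894,0])@R*1000).round(1))
# lid top tab in top view depth
uv=np.array([(u,v) for v in range(180,300) for u in range(260,340)]);P=bydepth(f,uv)
rel=(P-[.4929,.1894,0])@R*1000; fx=-rel[:,0]; z=P[:,2]*1000
k=(z>215)&(z<262)&(abs(rel[:,1])<80)&(fx>60)&(fx<130); print(k.sum(),np.percentile(np.c_[fx,rel[:,1],z][k],[2,50,98],axis=0).round(1).tolist())
```

```text
[0.5342 0.055  0.2374] 0.0005014456216033676 [-0.12  0.05  1.69  0.    1.4  -0.42] [-140.7    0.9 -237.3]
455 [[90.2, -70.1, 218.2], [101.2, -12.4, 224.8], [111.6, 20.8, 242.5]]
```

Request:
arm_command(
  increments="-1 1.6 0 0 0; -1 3.1 0 0 0; -1 4.6 0 0 0; -1 5.9 0 -0.1 0; -1 7.2 0 -0.15 0; -1 8.7 0 0 0; -1 10.3 0 0.25 0; -1 11.7 0 0.7 0; -1 13.2 0 1.25 0; -1 14.6 0 2.05 0; -1 15.9 0 2.9 0; -1 17.2 0 3.95 0; -1 18.3 0 5.05 0; -1 19.3 0 6.35 0; -1 20.2 0 7.7 0; -1 20.8 0 8.8 0; -1 21.3 0 9.9 0; -1 21.3 0 9.9 0",
)

```text
clock: 14.45
tcp_pos: [0.4715, 0.2584, 0.1361]
eef_rot: [-0.001, 0.596, 0.803, -0.001]
force: [-1.1, 0.1, 0.8]
gripper_width: 0.0002
gripper_force: 0.6
```

Run:
```python
from h import *
from cell import ctrl
s=ctrl.observe(); R,t=tool(s); f=grab("scene","s8")
print(t.round(4),s["force"].round(1),((t-[.4929,.1894,0])@R*1000).round(1))
cv2.imwrite("pics/crop8.png",cv2.resize(f["color"][130:350,200:400],None,fx=2.7,fy=2.7))
```

```text
[0.4715 0.2584 0.1361] [-1.1  0.1  0.8] [  72.3   -0.8 -136. ]
```

View pics/crop8.png

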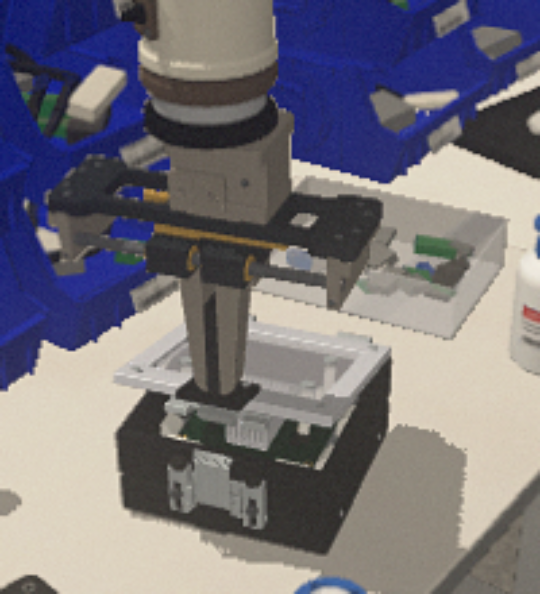

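The view shows the closed fingertips on the middle of the tab, the lid almost down, and the board still in the nest. Now I'll press in small steps, reading the force.

Request:
arm_command(
  increments="-1 0.3 0 0.7 0; -1 0.6 0 1.4 0; -1 0.8 0 2 0; -1 0.8 0 2 0; -1 0.8 0 2 0",
)

```text
clock: 15.12
tcp_pos: [0.4696, 0.2658, 0.117]
eef_rot: [-0.0, 0.596, 0.803, -0.0]
force: [-0.9, -0.1, 1.7]
gripper_width: 0.0006
gripper_force: 0.6
```

Request:
arm_command(
  increments="-1 0.05 0 0.1 0; -1 0.05 0 0.2 0; -1 0.05 0 0.2 0",
)

```text
clock: 15.5
tcp_pos: [0.4697, 0.2663, 0.1151]
eef_rot: [-0.0, 0.596, 0.803, 0.0]
force: [-1.4, -0.7, 0.7]
gripper_width: 0.0004
gripper_force: 0.6
```

Request:
arm_command(
  increments="-1 0 0 0.1 0; -1 0 0 0.15 0; -1 0 0 0.15 0",
)

```text
clock: 15.88
tcp_pos: [0.4698, 0.2664, 0.1136]
eef_rot: [-0.0, 0.596, 0.803, 0.0]
force: [-1.8, 0.5, 1.6]
gripper_width: 0.0005
gripper_force: 0.8
```

Request:
arm_command(
  increments="-1 0 0 0.1 0; -1 0 0 0.15 0; -1 0 0 0.15 0",
)

```text
clock: 16.25
tcp_pos: [0.4699, 0.2663, 0.1122]
eef_rot: [0.0, 0.596, 0.803, 0.0]
force: [-0.4, 1.2, 2.1]
gripper_width: 0.0006
gripper_force: 0.9
```

Request:
arm_command(
  increments="-1 0 0 0.1 0; -1 0 0 0.15 0; -1 0 0 0.15 0",
)

```text
clock: 16.62
tcp_pos: [0.4699, 0.2663, 0.1107]
eef_rot: [0.0, 0.596, 0.803, 0.0]
force: [-0.5, 1.5, 1.3]
gripper_width: 0.0004
gripper_force: 1.0
```

Request:
arm_command(
  increments="-1 0 0 0.1 0; -1 0 0 0.1 0",
)

```text
clock: 16.88
tcp_pos: [0.4699, 0.2663, 0.1096]
eef_rot: [0.0, 0.596, 0.803, 0.0]
force: [0.6, 1.4, 1.8]
gripper_width: 0.0006
gripper_force: 1.1
```

Request:
arm_command(
  increments="-1 0 0 0.1 0; -1 0 0 0.1 0",
)

```text
clock: 17.12
tcp_pos: [0.47, 0.2663, 0.1092]
eef_rot: [0.0, 0.596, 0.803, 0.0]
force: [-1.4, 1.8, 5.1]
gripper_width: 0.0002
gripper_force: 2.8
```

Force is rising, so I'll use half-millimetre steps from here.

Request:
arm_command(
  increments="-1 0 0 0.05 0; -1 0 0 0.05 0",
)

```text
clock: 17.38
tcp_pos: [0.47, 0.2664, 0.1091]
eef_rot: [0.0, 0.596, 0.803, 0.0]
force: [-2.2, 1.7, 8.6]
gripper_width: 0.0003
gripper_force: 4.0
```

Request:
arm_command(
  increments="-1 0 0 0.05 0; -1 0 0 0.05 0",
)

```text
clock: 17.62
tcp_pos: [0.47, 0.2664, 0.1089]
eef_rot: [0.0, 0.596, 0.803, 0.0]
force: [-3.9, 0.2, 10.8]
gripper_width: 0.0003
gripper_force: 5.1
```

Request:
arm_command(
  increments="-1 0 0 0.04 0; -1 0 0 0.04 0",
)

```text
clock: 17.88
tcp_pos: [0.47, 0.2665, 0.1086]
eef_rot: [0.0, 0.596, 0.803, 0.0]
force: [-3.5, 0.8, 12.1]
gripper_width: 0.0006
gripper_force: 5.5
```

Request:
arm_command(
  increments="-1 0 0 0.04 0; -1 0 0 0.04 0",
)

```text
clock: 18.12
tcp_pos: [0.4701, 0.2665, 0.1084]
eef_rot: [0.0, 0.596, 0.803, 0.0]
force: [-4.4, 0.8, 11.7]
gripper_width: 0.0004
gripper_force: 5.8
```

Request:
arm_command(
  increments="-1 0 0 0.04 0; -1 0 0 0.04 0",
)

```text
clock: 18.38
tcp_pos: [0.47, 0.2665, 0.108]
eef_rot: [0.0, 0.596, 0.803, 0.0]
force: [-4.7, -0.3, 12.5]
gripper_width: 0.0007
gripper_force: 6.1
```

Request:
arm_command(
  increments="-1 0 0 0.04 0; -1 0 0 0.04 0",
)

```text
clock: 18.62
tcp_pos: [0.47, 0.2666, 0.1077]
eef_rot: [0.0, 0.596, 0.803, 0.0]
force: [-4.1, 0.8, 12.5]
gripper_width: 0.0005
gripper_force: 6.3
```

Request:
arm_command(
  increments="-1 0 0 0.04 0; -1 0 0 0.04 0",
)

```text
clock: 18.88
tcp_pos: [0.4701, 0.2666, 0.1074]
eef_rot: [0.0, 0.596, 0.803, 0.0]
force: [-5.1, 0.8, 13.1]
gripper_width: 0.0005
gripper_force: 6.4
```

Request:
arm_command(
  increments="-1 0 0 0.04 0; -1 0 0 0.04 0",
)

```text
clock: 19.12
tcp_pos: [0.47, 0.2666, 0.107]
eef_rot: [-0.0, 0.596, 0.803, 0.0]
force: [-5.1, 0.5, 13.0]
gripper_width: 0.0005
gripper_force: 6.5
```

Request:
arm_command(
  increments="-1 0 0 0.04 0; -1 0 0 0.04 0",
)

```text
clock: 19.38
tcp_pos: [0.47, 0.2667, 0.1066]
eef_rot: [-0.0, 0.596, 0.803, 0.0]
force: [-5.5, 0.1, 14.2]
gripper_width: 0.0009
gripper_force: 6.6
```

Request:
arm_command(
  increments="-1 0 0 0.04 0; -1 0 0 0.04 0",
)

```text
clock: 19.62
tcp_pos: [0.47, 0.2667, 0.1064]
eef_rot: [-0.0, 0.596, 0.803, 0.0]
force: [-4.5, 0.6, 14.0]
gripper_width: 0.0004
gripper_force: 7.2
```

Request:
arm_command(
  increments="-1 0 0 0.04 0; -1 0 0 0.04 0",
)

```text
clock: 19.88
tcp_pos: [0.47, 0.2668, 0.1059]
eef_rot: [-0.0, 0.596, 0.803, 0.0]
force: [-5.7, 0.8, 13.8]
gripper_width: 0.0006
gripper_force: 7.1
```

Request:
arm_command(
  increments="-1 0 0 0.04 0; -1 0 0 0.04 0",
)

```text
clock: 20.12
tcp_pos: [0.47, 0.2668, 0.1057]
eef_rot: [-0.0, 0.596, 0.803, 0.0]
force: [-4.8, 1.2, 15.9]
gripper_width: 0.0005
gripper_force: 7.5
```

Request:
arm_command(
  increments="-1 0 0 0.04 0; -1 0 0 0.04 0",
)

```text
clock: 20.38
tcp_pos: [0.47, 0.2668, 0.1053]
eef_rot: [-0.0, 0.596, 0.803, 0.0]
force: [-6.8, 0.3, 16.0]
gripper_width: 0.0005
gripper_force: 7.8
```

Request:
arm_command(
  increments="-1 0 0 0.05 0; -1 0 0 0.05 0",
)

```text
clock: 20.62
tcp_pos: [0.47, 0.2669, 0.1049]
eef_rot: [-0.0, 0.596, 0.803, 0.0]
force: [-6.8, -0.0, 15.9]
gripper_width: 0.0005
gripper_force: 7.9
```

Request:
arm_command(
  increments="-1 0 0 0.05 0; -1 0 0 0.05 0",
)

```text
clock: 20.88
tcp_pos: [0.47, 0.2669, 0.1043]
eef_rot: [-0.0, 0.596, 0.803, 0.0]
force: [-5.9, 0.9, 16.2]
gripper_width: 0.0002
gripper_force: 7.7
```

Request:
arm_command(
  increments="-1 0 0 0.05 0; -1 0 0 0.05 0",
)

```text
clock: 21.12
tcp_pos: [0.4701, 0.2668, 0.1028]
eef_rot: [0.0, 0.596, 0.803, 0.001]
force: [-1.9, 2.6, 8.5]
gripper_width: 0.0008
gripper_force: 4.0
```

The force has dropped from 16 N to 8.5 N and the tool has sunk 1.5 mm, which is the click. I'll take a reading without moving and then lift slowly.

Request:
arm_command(
  increments="-1 0 0 0 0; -1 0 0 0 0",
)

```text
clock: 21.38
tcp_pos: [0.4701, 0.2668, 0.1028]
eef_rot: [-0.0, 0.596, 0.803, 0.001]
force: [-2.5, 1.8, 8.6]
gripper_width: 0.0004
gripper_force: 4.0
```

Request:
arm_command(
  increments="-1 0 0 -0.2 0; -1 0 0 -0.4 0; -1 0 0 -0.7 0; -1 0 0 -1 0; -1 0 0 -1 0",
)

```text
clock: 22.0
tcp_pos: [0.47, 0.2662, 0.112]
eef_rot: [0.0, 0.596, 0.803, 0.0]
force: [0.4, 0.5, 0.3]
gripper_width: 0.0006
gripper_force: 0.0
```

```bash
cat > lid.py <<'E'
from h import *
from cell import ctrl
s=ctrl.observe(); R,t=tool(s); print(t.round(4),s["force"].round(1),s["clock"])
for n in ("top","scene"):
    f=grab(n,n+"_l%d"%(s["clock"]*100))
    uv=np.array([(u,v) for v in range(140,340,1) for u in range(200,400,1)]);P=bydepth(f,uv)
    rel=(P-[.4929,.1894,0])@R*1000; fx=-rel[:,0]; fy=rel[:,1]; z=P[:,2]*1000
    # lid frame outer face: side strips of the frame, y 64..73
    k=(abs(fy)>63)&(abs(fy)<73)&(fx<65)&(fx>-70)&(z>76)&(z<160)
    if k.sum()>20:
        c=np.polyfit(fx[k],z[k],1); print(n,k.sum(),"lid angle",-c[0].round(4),"z at hinge",np.polyval(c,75).round(1),"at free",np.polyval(c,-75).round(1))
E
python3 lid.py
```

```text
[0.47   0.2662 0.112 ] [0.4 0.5 0.3] 22.0
top 585 lid angle 0.0308 z at hinge 80.0 at free 84.6
scene 363 lid angle 0.035 z at hinge 79.2 at free 84.5
```

Request:
arm_command(
  increments="-1 0 0 -3 0; -1 0 0 -8 0; -1 0 0 -14 0; -1 0 0 -18 0; -1 0 0 -18 0; -1 0 0 -18 0; -1 0 0 -18 0; -1 0 0 -18 0",
)

```text
clock: 23.1
tcp_pos: [0.4692, 0.266, 0.2902]
eef_rot: [-0.001, 0.596, 0.803, -0.001]
force: [-0.0, 0.6, 0.0]
gripper_width: 0.0008
gripper_force: 0.0
```

```bash
python3 lid.py
python3 - <<'E'
from h import *
import glob
a=load("top0")["color"].astype(int); n=sorted(glob.glob("pics/top_l*.pkl"))[-1]; b=pickle.load(open(n,"rb"))["color"].astype(int)
d=abs(a-b).max(2)
for nm,(x0,y0,x1,y1) in dict(phone=(140,220,182,290),jar=(178,163,202,187),spool=(195,298,225,326),bottle=(362,272,402,310)).items(): print(nm,np.mean(d[y0:y1,x0:x1]>30).round(3))
E
```

```text
[0.4692 0.266  0.2902] [-0.   0.6  0. ] 23.1
top 624 lid angle 0.0317 z at hinge 80.1 at free 84.8
scene 424 lid angle 0.0354 z at hinge 79.2 at free 84.5
phone 0.632
jar 0.073
spool 0.651
bottle 0.0
```

Run:
```python
from h import *
import glob
a=load("scene0")["color"].astype(int); b=pickle.load(open(sorted(glob.glob("pics/scene_l*.pkl"))[-1],"rb"))["color"].astype(int)
d=abs(a-b).max(2)
for nm,(x0,y0,x1,y1) in dict(phone=(180,342,262,405),jar=(168,285,190,318),spool=(305,342,340,380),bottle=(388,208,424,270)).items(): print(nm,np.mean(d[y0:y1,x0:x1]>30).round(3))
from cell import ctrl
ctrl.sign_off()
```

```text
phone 0.0
jar 0.0
spool 0.035
bottle 0.091
the job is handed in; nothing more can be done
```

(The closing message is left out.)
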